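Roll the carton guide's fence in to the gauge pointer

TASK

Set the carton guide on the packing bench: with a fingertip resting on top of its knurled wheel, roll the wheel until the sliding fence has closed in and its leading face is level with the pointer of the gauge rider, then take the finger away. Use light pressure and work only the wheel: do not grip it, do not push the fence itself, and leave the things lying about where they are.

Things in the scene. Friction and masses are not known exactly. Their poses are not given: they have to be found in the camera images.
- guide: The carton guide: a grey bed plate 200 x 280 x 12 mm fixed to the bench, turned up to 0.4 rad. Origin at the centre of its underside; x points away from the robot, y left along the fence's travel, z up. A fixed fence stands at its left end (inner face y = +100 mm, 52 mm high), the sliding fence right of it, a scale bar along the far edge, the white wheel housing (72 mm high) at the near edge.
- wheel: The knurled steel wheel, radius 36 mm, 26 mm wide, upright in the housing with its axle along the guide's x. Origin at its centre, at x = -55, y = 0, z = +50 mm of the guide. It turns stiffly (about 1.5 N at the rim) and stays where it is left. A fingertip pressing down with about 5 to 15 N and moving along the guide's y rolls it without slip.
- wheel_top (a point): Top of the wheel's rim, 86 mm above the bench and 14 mm above the housing's two cheeks, free from above; axes as the guide's. Rolling the top to the left (guide +y) drives the sliding fence to the left by rack and pinion: 12 mm per rad, 1 mm for every 3 mm of the rim; rolling it to the right drives the fence back.
- fence: The sliding aluminium fence: an upright plate 100 mm long along the guide's x, 15 mm thick, top 50 mm above the bench. Origin on its leading (left, guide +y) face, upper edge, at the end away from the robot next to the pointer; axes as the guide's. It slides along the guide's y only, starts 15 to 40 mm right of the pointer and can travel at least 20 mm past it.
- rider: The gauge rider: a dark steel block 20 x 16 mm fixed on the scale bar, with a 2 mm thick blade pointing at the fence's far end and a small steel screw on top. Origin on the tip of the blade, at the middle of its thickness, 50 mm above the bench; axes as the guide's. The fence is set when its origin has the same guide y as this origin.
- sample: Loose carton 75 x 55 x 35 mm lying on the bed by the fixed fence, in the gap; leave it. Origin at the centre of its underside.
- tape: Loose roll, 90 mm diameter, 48 mm high, lying flat beside the guide. Origin at the centre of its underside.
- glue: Loose white bottle, 48 mm diameter, 110 mm high. Origin at the centre of its underside.
- staples: Loose small carton 60 x 45 x 35 mm. Origin at the centre of its underside.
- marker: Loose marker pen, 115 mm long, 16 mm thick, lying in front of the guide. Origin on its underside near the middle.
- mug: Loose white mug, 76 mm diameter, 90 mm high. Origin at the centre of its underside.
- corner: Loose cardboard corner piece 80 x 45 x 45 mm behind the guide. Origin at the centre of its underside.

How it is judged (in metres and radians):
At the end, for the whole second after the job is handed in: The leading face of the sliding fence is level with the pointer of the gauge rider within 3 mm, the fence is at rest, and every loose thing is within 15 mm of where it was (y of fence in the frame of rider between -0.003 and 0.003 m and linear speed of fence below 0.002 m/s and distance of each of sample, tape, glue, staples, marker, mug, corner from where it was at the start of the episode below 0.015 m); the robot touches nothing.
It fails at once if the robot pushes the sliding fence itself (over 1 N) (contact force between any of the fingers, the arm and fence above 1 N).
It fails at once if the wheel is gripped or pressed hard (over 40 N) (contact force between the fingers and wheel above 40 N).
It fails at once if a loose thing is lifted, carried or pushed more than 15 mm (distance of any of sample, tape, glue, staples, marker, mug, corner from where it was at the start of the episode above 0.015 m).
It also fails if it takes over 64 s, if anything falls off the work surface, if the arm or the gripper's body presses on something with over 40 N, if the wrist force passes 120 N, or if a joint passes its speed limit or range.

ROBOT

A 6-joint arm with a two-finger parallel gripper is mounted at the origin on the work surface. World frame = base frame: x ahead of the robot, y to its left, z up, the work surface at z = 0. Lengths are in mm, angles in rad, forces in N, time in s.
With the tool pointing down it reaches from about 325 to 850 mm from the base axis. Payload 4.4 kg.
Tool frame: the origin (TCP) lies on the centre line of the jaws, within the pads' length; the fingertips stand 14 mm ahead of it and the grasp point (between the pads) lies 5 mm behind it; x points along the fingers, z is the direction in which the jaws open and shut, and the axes are right-handed (so a half turn about x gives the same grasp; the last joint's range is limited). The gripper opens to 94 mm and grips with 3 to 60 N. Pads are 16 mm wide; open, the fingers measure 119 mm over their backs; the gripper's body (75 mm by 177 mm) begins 78 mm behind the grasp point.
Start: joints at [0.977, 0.207, 1.542, -0, 1.393, -0.15], TCP at [246.9, 519.295, 219.447] pointing down, gripper open.
Joint ranges: [-2.73, 2.73], [-0.86, 2.22], [0.23, 2.46], [-1.11, 4.25], [0.08, 2.63], [-2.82, 2.82]. Speed limits (rad/s): [2.79, 2.79, 3.14, 3.14, 3.14, 3.14].

INTERFACE

Orientations are given as [roll, pitch, yaw] about the fixed x, y, z axes, in that order (R = Rz(yaw) Ry(pitch) Rx(roll)).
In Python, from workcell import * gives the robot as it stands. The module is installed in compiled form; this text tells all that it offers.
- The arm moves only by the shell command python3 -m pendant 'ROWS' [FORCE]. ROWS is JSON, a list of rows, each a list of 5 numbers: the finger opening in m, from 0 to 0.094, then the shift along the tool's x, y, z in m, then the turn about the tool's x in rad. A call has 1 to 8 rows; each row shifts and turns the commanded pose from where the row before left it, along the tool's axes as they then stand; what a row does not reach is not made up. A row lasts 1/10 s, in which the tool goes at most 50 mm and 8.59 degrees, less where a joint would pass 70% of its speed; a pose out of reach is approached as far as the arm can. A call is refused whole if a number of a shift passes 0.05 or a number of a turn 0.15, either way. A call with a gripper value outside its range is refused whole. The fingers move at their own pace and stop on an object; FORCE is the grip in N (left out, the last holds). Time passes only in rows, so rows that do not move let the fingers close. It gives the time, the measured TCP pose, the force and the opening at its end, in the units of the state.
- get_state(): the state, without advancing time (a new reading comes with each control period).
- capture(name): name is "scene" or "top"; returns the picture (400x640x3 uint8, red, green, blue); there is no depth.
- camera_info(name): a dict with "intrinsics" (3x3 intrinsics, pixels), "position" and "attitude" of the camera in the world. Camera axes: x right, y up, looking along -z (the intrinsics and any distortion apply to the point x, -y, -z); pixel columns grow to the right and rows downward; lengths in mm; the calibration is good to about 2 mm. A picture is of the moment at which its call begins. camera_info takes no time and is no camera call.
- close_job(): hands the job in, once; it reports no verdict.
The state is a dict: "clock": time; "q": joint angles; "joint_vel": joint speeds; "tau": joint torques, N m; "tcp_pos": TCP position; "eef_rot": TCP orientation; "contact_force": force on the tool from outside, world axes, zero at the start; "ft_torque": the same for the moment, N m; "grip_width": opening from 0.0 (shut) to 1.0 (fully open).
Only numpy, scipy, OpenCV 4.12 (cv2) and the standard library are available. Lean on these libraries where they do the work, as an engineer would, in place of code of your own. Each camera call takes 0.05 s, during which the arm holds its last target. There are 200 camera calls.

## Working session

There is one attempt and no reset: what is moved stays moved. The work goes in short steps, Python scripts to look and compute and a shell command to move; the robot and the scene stay as the last step left them, time stands still between calls to the robot, and variables do not carry over. Pictures are saved under pics/ and viewed, about 8 in all and at most 12, crops included, and the job is handed in when it is done.

```bash
mkdir -p pics; python3 - <<'E'
from workcell import *
import cv2
for n in("scene","top"):
    cv2.imwrite(f"pics/{n}0.png",capture(n)[:,:,::-1]); print(n,camera_info(n))
print(get_state())
E
```

```text
scene {'intrinsics': array([[487.64942166,   0.        , 317.75204872],
       [  0.        , 487.64942166, 201.11653331],
       [  0.        ,   0.        ,   1.        ]]), 'position': array([1337.83906306, -552.7706985 , 1314.20220863]), 'attitude': array([ 0.6254316 , -0.00768529,  0.91956611])}
top {'intrinsics': array([[369.00676053,   0.        , 322.45739853],
       [  0.        , 369.00676053, 197.84745955],
       [  0.        ,   0.        ,   1.        ]]), 'position': array([492.24829104,  15.66374303, 986.5651246 ]), 'attitude': array([ 0.16010307,  0.00885523, -1.58285433])}
{'clock': 0.1, 'q': array([ 9.76525157e-01,  2.07358732e-01,  1.54278800e+00, -3.02349485e-06,
        1.39346968e+00, -1.50512698e-01]), 'joint_vel': array([-0.00018278, -0.00022159, -0.00258924, -0.00039884, -0.00091243,
        0.00029273]), 'tau': array([ 4.62166736e-04, -3.71867967e+01, -2.82290679e+01,  7.01816892e-02,
        3.12312541e-02, -5.44455429e-05]), 'tcp_pos': array([246.49880681, 518.72598428, 218.40423197]), 'eef_rot': array([ 2.99254999,  1.56877257, -2.16359692]), 'contact_force': array([ 0.01654835,  0.28055397, -0.81919298]), 'ft_torque': array([ 0.00283281, -0.01758662, -0.02963165]), 'grip_width': 1.0011882236024316}
```

View pics/top0.png

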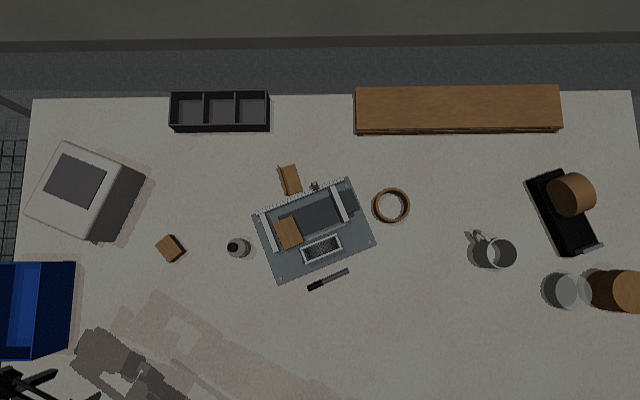

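View pics/scene0.png

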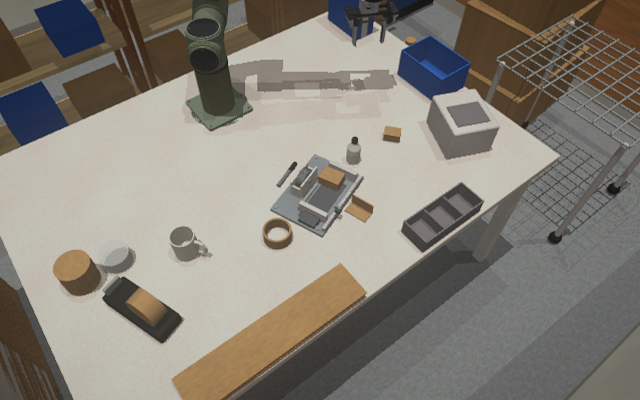

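The top view shows the guide at about (315,230) with the wheel at (322,248), the sliding fence near (342,203), the rider near (314,187) and the sample at (288,232). I'll enlarge both views.

```bash
cat > h.py <<'E'
from workcell import *
import cv2, numpy as np
from scipy.spatial.transform import Rotation as Ro
def cam(n):
    c=camera_info(n); return c["intrinsics"],np.array(c["position"]),Ro.from_euler("xyz",c["attitude"]).as_matrix()
def ray(n,px):
    K,p,R=cam(n); d=np.linalg.inv(K)@[px[0],px[1],1]; return p,R@(d*[1,-1,-1])
def at(n,px,z):
    p,d=ray(n,px); return p+d*(z-p[2])/d[2]
def proj(n,P):
    K,p,R=cam(n); c=K@((R.T@(np.array(P)-p))*[1,-1,-1]); return c[:2]/c[2]
def avg(n,k=8): return np.mean([capture(n).astype(float) for _ in range(k)],0).clip(0,255).astype(np.uint8)
def crop(im,x,y,w,h,s,f,step=10):
    c=cv2.resize(im[y:y+h,x:x+w],None,fx=s,fy=s,interpolation=cv2.INTER_CUBIC)[:,:,::-1].copy()
    c=cv2.convertScaleAbs(c,alpha=1.4)
    for u in range(x-x%step+step,x+w,step): cv2.putText(c,str(u),((u-x)*s,8),0,.35,(0,0,255)); cv2.line(c,((u-x)*s,10),((u-x)*s,16),(0,0,255))
    for v in range(y-y%step+step,y+h,step): cv2.putText(c,str(v),(0,(v-y)*s+4),0,.35,(0,0,255)); cv2.line(c,(24,(v-y)*s),(30,(v-y)*s),(0,0,255))
    cv2.imwrite(f,c)
E
python3 - <<'E'
from h import *
a=avg("top");b=avg("scene"); np.savez("im0",top=a,scene=b)
crop(a,245,170,140,120,5,"pics/t1.png"); crop(b,265,145,110,95,7,"pics/s1.png")
E
```

```text
(no output)
```

View pics/t1.png

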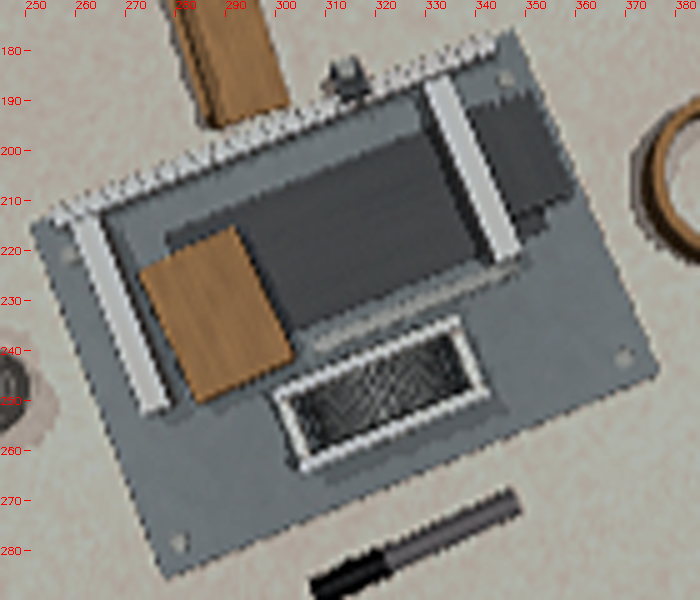

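View pics/s1.png

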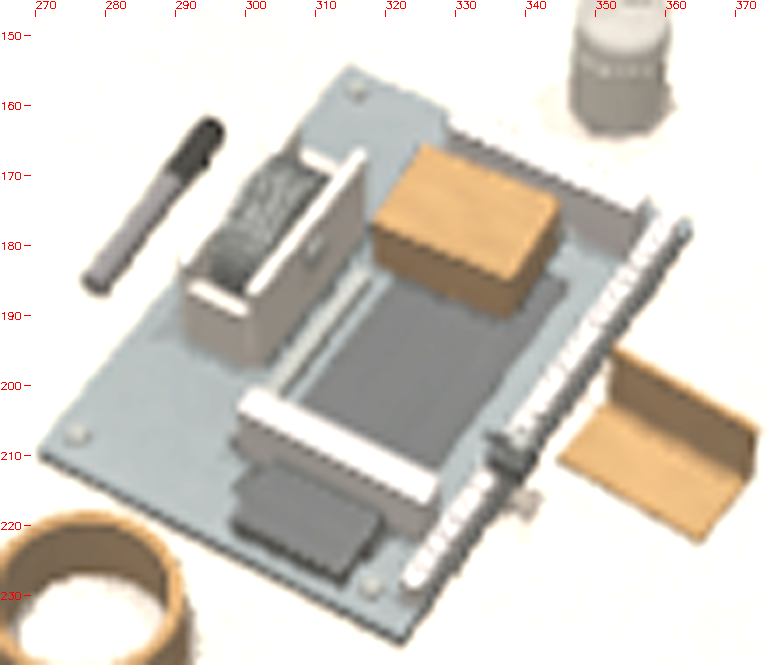

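The top crop shows the bed corners at about (251,215), (347,176), (376,245) and (278,285), the fence's leading edge from about (330,186) to (344,222), and the rider at (314,186). The scene crop shows the blade's dark tip at about (335,207). I'll fit the guide frame and zoom on the rider.

```bash
cat > fit.py <<'E'
from h import *
def guide():
    # bed corners in the top view -> z=12 plane ; order FL FR NR NL
    c=np.array([[32,225],[513,30],[658,375],[168,578]])/5+[245,170]-.4
    W=np.array([at("top",p,12)[:2] for p in c]); L=np.array([[100,140],[100,-140],[-100,-140],[-100,140]])
    o=W.mean(0); d=W-o
    yaw=np.arctan2((L[:,0]*d[:,1]-L[:,1]*d[:,0]).sum(),(L*d).sum())
    R=np.array([[np.cos(yaw),-np.sin(yaw)],[np.sin(yaw),np.cos(yaw)]]); return o,yaw,R,(d@R-L)
E
python3 - <<'E'
from fit import *
o,yaw,R,res=guide(); print(o,yaw); print(res.round(1))
G=lambda x,y,z: np.r_[o+R@[x,y],z]
z=np.load("im0.npz")
# check scene-projected corners & known points
for n in("top","scene"):
    print(n,[proj(n,G(*p)).round(1).tolist() for p in((100,140,12),(100,-140,12),(-100,-140,12),(-100,140,12),(-55,0,86))])
inv=lambda n,px,h:(R.T@(at(n,px,h)[:2]-o)).round(1)
# rider block/fence in top by hand
for p in((425,85),(453,77),(496,265),(521,252)): print("fence",inv("top",np.array(p)/5+[245,170]-.4,50))
for p in((237,405),(262,387),(440,487),(425,503)): print("fence s",inv("scene",np.array(p)/7+[265,145]-.43,50))
a=cv2.resize(z["top"][176:206,300:340],None,fx=14,fy=14,interpolation=cv2.INTER_CUBIC)[:420]
b=cv2.resize(z["scene"][195:225,315:345],None,fx=14,fy=14,interpolation=cv2.INTER_CUBIC)
m=np.hstack([a,b])[:,:,::-1]; m=np.clip(m*1.5,0,255).astype(np.uint8); m=cv2.resize(m,(800,int(420*800/m.shape[1]))); print(m.shape,800/980)
cv2.imwrite("pics/r1.png",m)
E
```

```text
[565.91983011  47.59660051] 0.3758132282210841
[[-0.9 -1.2]
 [-0.3  1. ]
 [ 0.5  2.5]
 [ 0.7 -2.2]]
top [[250.4, 214.5], [347.5, 175.4], [377.2, 244.4], [277.5, 285.8], [320.8, 248.1]]
scene [[363.8, 176.3], [321.8, 235.8], [269.1, 208.5], [313.9, 153.3], [303.3, 171.3]]
fence [ 83.1 -80.4]
fence [ 81.5 -95.4]
fence [-16.7 -78.3]
fence [-15.4 -92.6]
fence s [-16.2 -92.1]
fence s [-11.9 -77.6]
fence s [ 85.7 -82.8]
fence s [ 84.3 -93.7]
(342, 800, 3) 0.8163265306122449
```

View pics/r1.png

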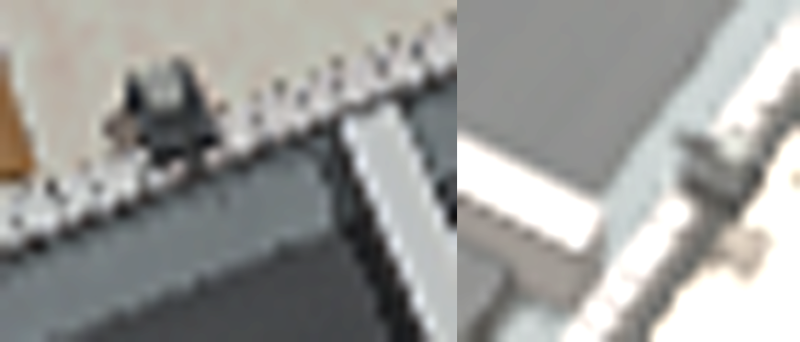

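Right tile: the blade tip is dark, at about scene (335.4,207). Left tile: the rider block is at about top (314,187) and the blade near (316.6,189.7), just left of the fence end.

```bash
python3 - <<'E'
from fit import *
o,yaw,R,res=guide()
inv=lambda n,px,h:(R.T@(at(n,px,h)[:2]-o)).round(1)
t=lambda u,v:(u/11.43+300-.46,v/11.43+176-.46); s=lambda u,v:((u-457)/11.43+315-.46,v/11.43+195-.46)
for p in((190,160),(205,160)): print("blade top",inv("top",t(*p),50))
for p in((683,140),(690,143),(697,150)): print("blade scene",inv("scene",s(*p),50))
for h in(50,58,66): print(h,"block top-cam",inv("top",t(168,150),h),inv("top",t(215,140),h),inv("top",t(128,70),h),"screw",inv("top",t(168,88),h),"block scene",inv("scene",s(735,165),h))
for h in (30,50): print("screw s",inv("scene",s(745,243),h))
# wheel centre: housing rectangle outer corners (z=72), top + scene
print("hous",[inv("top",np.array(p)/5+[245,170]-.4,72) for p in((273,395),(457,317),(490,390),(305,472))])
print("hous s",[inv("scene",np.array(p)/7+[265,145]-.43,72) for p in((362,150),(246,318))])
d=np.r_[R@[0,1.]]; P=np.r_[o+R@[-55,0],86]; print("wheel top",P,"ydir",d)
S=get_state(); M=Ro.from_euler("xyz",S["eef_rot"]).as_matrix(); print(M.round(3))
# other objects near
E
```

```text
blade top [ 89.2 -45.4]
blade top [ 87.9 -48.5]
blade scene [ 90. -47.]
blade scene [ 92.1 -46.9]
blade scene [ 95.  -47.9]
50 block top-cam [ 93.2 -41.6] [ 91.3 -52.3] [113.7 -40.2] screw [106.4 -47. ] block scene [106.5 -46.9]
58 block top-cam [ 91.7 -41.3] [ 89.8 -51.9] [112.1 -39.8] screw [104.8 -46.6] block scene [109.  -51.9]
66 block top-cam [ 90.2 -41. ] [ 88.4 -51.5] [110.4 -39.5] screw [103.2 -46.2] block scene [111.4 -56.9]
screw s [115.8 -55.8]
screw s [121.7 -68.1]
hous [array([-35.7,  49.6]), array([-34.6, -48.7]), array([-73.8, -50. ]), array([-76.3,  48.9])]
hous s [array([-36.7,  51.2]), array([-30. , -61.8])]
wheel top [514.7583103   27.40999875  86.        ] ydir [-0.36702912  0.93020945]
[[ 0.    -0.903  0.429]
 [ 0.     0.429  0.903]
 [-1.    -0.     0.   ]]
```

Gap about 33 mm, so about 98 mm of rim, in several strokes. The closed fingertips are about 25 mm long along tool z, so I'll align tool z with guide y.

```bash
python3 -m pendant '[[0,0,-0.033,-0.024,0],[0,0,-0.033,-0.024,0],[0,0,-0.033,-0.024,0],[0,0,-0.033,-0.024,0],[0,0,-0.033,-0.024,0],[0,0,-0.033,-0.024,0],[0,0,-0.033,-0.024,0]]' 10
python3 -m pendant '[[0,0,-0.033,-0.024,0],[0,0,-0.033,-0.024,0],[0,0,-0.033,-0.024,0],[0,0,-0.033,-0.024,0],[0,0,-0.033,-0.024,0],[0,0,-0.033,-0.024,0],[0,0,-0.033,-0.024,0],[0,0,0,0,0]]'
python3 -m pendant '[[0,0,0,0,-0.137],[0,0,0,0,-0.137],[0,0,0,0,-0.137],[0,0,0,0,-0.137],[0,0,0,0,-0.137],[0,0,0,0,-0.137],[0,0,0,0,0],[0,0,0,0,0]]'
cat > st.py <<'E'
from fit import *
o,yaw,R,res=guide(); S=get_state(); M=Ro.from_euler("xyz",S["eef_rot"]).as_matrix(); p=np.array(S["tcp_pos"])
d=np.r_[R@[0,1.],0]; P=np.r_[o+R@[-55,0],86]
print("t",S["clock"],"tcp",p.round(1),"guide xy rel wheel",(R.T@(p-P)[:2]).round(1),"tip above wheel top",round(p[2]-14-86,1),"F",S["contact_force"].round(1),"grip",S["grip_width"])
print("yaw err",round(np.degrees(np.arctan2(*(M[:2,2])[::-1])-np.arctan2(d[1],d[0])),2),"to y=-12 in tool",(M.T@(P-12*d+[0,0,20]-p)).round(1),"guide y in tool",(M.T@d).round(3))
E
python3 st.py
```

```text
clock: 1.6
tcp_pos: [384.0, 267.0, 219.7]
eef_rot: [-0.751, 1.57, 0.377]
contact_force: [1.0, 0.3, 1.1]
grip_width: 0.441
clock: 2.4
tcp_pos: [522.0, 13.3, 219.7]
eef_rot: [-1.937, 1.568, -0.815]
contact_force: [-0.2, 0.3, 0.0]
grip_width: 0.003
clock: 3.2
tcp_pos: [519.6, 18.0, 219.5]
eef_rot: [0.16, 1.571, 2.106]
contact_force: [0.4, -0.1, 0.4]
grip_width: 0.004
t 3.2 tcp [519.6  18.  219.5] guide xy rel wheel [  1.1 -10.5] tip above wheel top 119.5 F [ 0.4 -0.1  0.4] grip 0.003697833904305078
yaw err 0.01 to y=-12 in tool [113.5   1.1  -1.5] guide y in tool [ 0. -0.  1.]
```

```bash
python3 -m pendant '[[0,0.04,0.001,-0.002,0],[0,0.04,0,0,0],[0,0.025,0,0,0],[0,0.008,0,0,0],[0,0,0,0,0],[0,0,0,0,0]]'
python3 -m pendant '[[0,0.002,0,0,0],[0,0.001,0,0,0],[0,0,0,0,0]]'
python3 st.py
```

```text
clock: 3.8
tcp_pos: [521.0, 15.2, 107.9]
eef_rot: [-2.072, 1.568, -0.124]
contact_force: [0.4, 0.5, -0.8]
grip_width: 0.004
clock: 4.1
tcp_pos: [520.2, 15.2, 104.2]
eef_rot: [-2.084, 1.569, -0.136]
contact_force: [-0.5, -0.1, -0.7]
grip_width: 0.005
t 4.1 tcp [520.2  15.2 104.2] guide xy rel wheel [  0.6 -13.4] tip above wheel top 4.2 F [-0.5 -0.1 -0.7] grip 0.004549670793477147
yaw err 0.13 to y=-12 in tool [-1.8  0.6  1.4] guide y in tool [-0.001 -0.002  1.   ]
```

```bash
for i in 1; do python3 -m pendant '[[0,0.0015,0,0.001,0],[0,0.001,0,0,0],[0,0,0,0,0]]'; done
python3 -m pendant '[[0,0.001,0,0,0],[0,0,0,0,0]]'
python3 -m pendant '[[0,0.0005,0,0,0],[0,0,0,0,0]]'
```

```text
clock: 4.4
tcp_pos: [519.1, 16.3, 100.7]
eef_rot: [1.073, 1.57, 3.022]
contact_force: [-0.5, -0.0, 0.4]
grip_width: 0.003
clock: 4.6
tcp_pos: [519.2, 16.2, 99.7]
eef_rot: [1.093, 1.57, 3.042]
contact_force: [0.5, 0.2, -0.0]
grip_width: 0.006
clock: 4.8
tcp_pos: [519.3, 16.2, 99.4]
eef_rot: [1.222, 1.571, -3.113]
contact_force: [-0.2, -0.5, -0.4]
grip_width: 0.005
```

```bash
python3 -m pendant '[[0,0.0005,0,0,0],[0,0,0,0,0]]'
python3 -m pendant '[[0,0.0005,0,0,0],[0,0,0,0,0]]'
```

```text
clock: 5.0
tcp_pos: [519.3, 16.2, 98.9]
eef_rot: [1.174, 1.571, 3.123]
contact_force: [-0.8, 0.7, -0.6]
grip_width: 0.001
clock: 5.2
tcp_pos: [519.3, 16.2, 98.4]
eef_rot: [1.326, 1.571, -3.008]
contact_force: [-0.7, 0.1, -0.0]
grip_width: 0.005
```

```bash
python3 -m pendant '[[0,0.0005,0,0,0],[0,0,0,0,0]]'
python3 -m pendant '[[0,0.0005,0,0,0],[0,0,0,0,0]]'
python3 -m pendant '[[0,0.0005,0,0,0],[0,0,0,0,0]]'
```

```text
clock: 5.4
tcp_pos: [519.3, 16.2, 97.9]
eef_rot: [1.304, 1.571, -3.031]
contact_force: [-0.4, 0.2, 0.0]
grip_width: 0.006
clock: 5.6
tcp_pos: [519.4, 16.2, 97.6]
eef_rot: [-2.203, 1.571, -0.254]
contact_force: [-0.6, -0.5, 1.5]
grip_width: 0.005
clock: 5.8
tcp_pos: [519.5, 16.0, 97.4]
eef_rot: [-2.8, 1.57, -0.851]
contact_force: [0.2, -0.6, 3.8]
grip_width: 0.006
```

```bash
python3 -m pendant '[[0,0.0006,0,0,0],[0,0,0,0,0]]'
python3 -m pendant '[[0,-0.0009,0,0.003,0],[0,-0.0006,0,0.003,0]]'
python3 -m pendant '[[0,-0.0004,0,0.003,0],[0,-0.0001,0,0.003,0]]'
python3 st.py
```

```text
clock: 6.0
tcp_pos: [519.7, 15.5, 97.1]
eef_rot: [-2.964, 1.569, -1.015]
contact_force: [-2.2, -2.4, 5.0]
grip_width: 0.002
clock: 6.2
tcp_pos: [517.8, 20.6, 98.7]
eef_rot: [-2.996, 1.568, -1.047]
contact_force: [-1.2, -4.2, 7.4]
grip_width: 0.005
clock: 6.4
tcp_pos: [515.4, 26.5, 99.5]
eef_rot: [-2.977, 1.569, -1.028]
contact_force: [-2.7, -3.2, 9.0]
grip_width: 0.005
t 6.4 tcp [515.4  26.5  99.5] guide xy rel wheel [ 0.3 -1.1] tip above wheel top -0.5 F [-2.7 -3.2  9. ] grip 0.005251937989230855
yaw err 0.15 to y=-12 in tool [ -6.5   0.3 -10.9] guide y in tool [-0.002 -0.003  1.   ]
```

```bash
python3 -m pendant '[[0,0.0001,0,0.003,0],[0,0.0004,0,0.003,0],[0,0.0006,0,0.003,0],[0,0.0009,0,0.003,0],[0,0,0,0,0]]'
python3 st.py
python3 -m pendant '[[0,-0.010,0,0,0],[0,0,0,0,0]]'
python3 - <<'E'
from fit import *
a=avg("top",4);b=avg("scene",4); np.savez("im1",top=a,scene=b)
A=a[165:235,285:365];B=b[190:240,290:350]
m=np.hstack([cv2.resize(A,(400,350),interpolation=2),cv2.resize(B,(400,350),interpolation=2)])[:,:,::-1]
cv2.imwrite("pics/m1.png",np.clip(m*1.4,0,255).astype(np.uint8))
E
```

```text
clock: 6.9
tcp_pos: [510.6, 39.2, 98.3]
eef_rot: [-0.849, 1.57, 1.1]
contact_force: [-4.6, 0.4, 13.9]
grip_width: 0.005
t 6.9 tcp [510.6  39.2  98.3] guide xy rel wheel [ 0.5 12.5] tip above wheel top -1.7 F [-4.6  0.4 13.9] grip 0.005488381105386438
yaw err 0.15 to y=-12 in tool [ -7.7   0.6 -24.5] guide y in tool [ 0.001 -0.003  1.   ]
clock: 7.1
tcp_pos: [511.4, 38.9, 107.3]
eef_rot: [-1.761, 1.568, 0.188]
contact_force: [0.2, 0.6, 0.2]
grip_width: 0.005
```

View pics/m1.png

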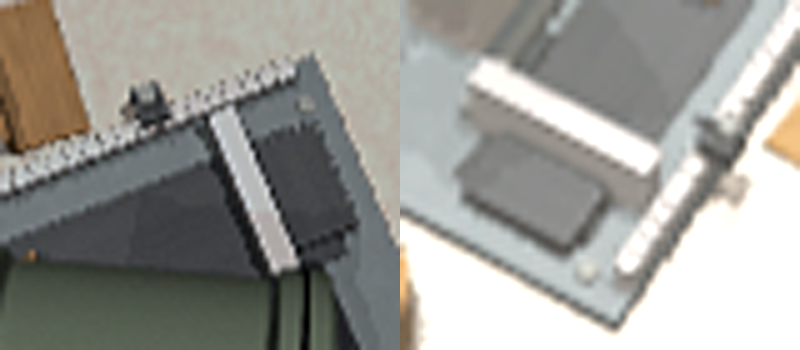

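The fence has moved left: leading edge at the far end now about top (328,188) and scene (328,213). The path is clear, so I'll measure the edge by intensity profiles along guide y.

```bash
cat > prof.py <<'E'
from fit import *
o,yaw,R,_=guide()
def prof(n,img,xs,ys,z,sk=0):
    K,p,Rc=cam(n); g=cv2.cvtColor(img,cv2.COLOR_RGB2GRAY).astype(np.float32)
    X,Y=np.meshgrid(xs,ys); q=np.array([X.ravel(),Y.ravel()]); W=(R@q).T+o
    P=np.c_[W,np.full(len(W),z)]; c=((P-p)@Rc*[1,-1,-1])@K.T; uv=(c[:,:2]/c[:,2:]).astype(np.float32)
    return cv2.remap(g,uv[:,0].reshape(X.shape),uv[:,1].reshape(X.shape),cv2.INTER_LINEAR)
ys=np.arange(-115,-15,.25)
def fence(n,img,x0,x1):
    v=prof(n,img,np.arange(x0,x1,1.),ys,50).mean(1); v=cv2.GaussianBlur(v[:,None],(1,9),0)[:,0]
    # band 15 wide: best contrast, then half-level crossings
    k=[v[i:i+60].mean()-.5*(v[max(i-24,0):max(i,1)].mean()+v[i+60:i+84].mean()) for i in range(len(v)-84)]
    i=int(np.argmax(k)); hi=np.median(v[i+15:i+45])
    def cross(a,b,up):
        s=v[a:b]; lo=s.min(); h=(lo+hi)/2; j=np.where((s>h))[0]; return ys[a+(j[0] if up else j[-1])]
    return cross(max(i-28,0),i+30,True),cross(i+30,i+88,False)
if __name__=="__main__":
    import sys
    for f in sys.argv[1:]:
        z=np.load(f+".npz")
        for n in("top","scene"):
            print(f,n,[tuple(map(float,fence(n,z[n],a,a+12))) for a in(40,54,68)])
            v=prof(n,z[n],[86,88,90,92],np.arange(-60,-34,2.),50); print(v.astype(int).T)
E
python3 prof.py im0 im1
```

```text
im0 top [(-93.5, -79.25), (-93.5, -79.25), (-93.5, -79.25)]
[[ 65  83  78  72  72  76  57  37  41  61  72  77  80]
 [109 131 116  95  99 102  56  46  59  86  85 107 112]
 [124 133 128  87  60  60  38  39  49  74  53  69  94]
 [127 130 117  85  40  23  28  38  30  23  31  45  80]]
im0 scene [(-93.75, -78.5), (-93.75, -78.25), (-93.75, -78.25)]
[[140 140 140 141 139 135 133 128 128 135 140 140 140]
 [140 141 141 142 139 125 115 113 122 132 141 141 141]
 [142 142 142 138 132 116  97 103 117 129 137 141 140]
 [146 141 131 126 123 106  89  85 106 127 134 142 140]]
im1 top [(-85.0, -70.5), (-85.0, -70.5), (-85.0, -70.75)]
[[ 68  86  82  75  74  79  59  40  44  65  76  81  83]
 [113 135 121  99 103 106  58  48  62  91  89 112 117]
 [129 139 133  90  63  62  40  41  52  78  55  73  98]
 [132 136 121  88  42  24  28  38  33  25  33  47  83]]
im1 scene [(-85.25, -70.0), (-85.25, -70.0), (-85.25, -70.0)]
[[144 144 144 145 143 139 136 131 132 138 143 144 144]
 [144 145 146 146 143 129 118 117 125 136 145 145 144]
 [146 147 147 143 136 119  99 106 120 133 141 145 144]
 [150 145 136 131 126 109  91  87 109 130 138 146 144]]
```

```bash

python3 -m pendant '[[0,0,0,-0.012,0],[0,0,0,-0.012,0],[0,0.006,0,0,0],[0,0.003,0,0,0],[0,0.001,0,0,0],[0,0,0,0,0]]'
python3 -m pendant '[[0,-0.0009,0,0.003,0],[0,-0.0006,0,0.003,0],[0,-0.0004,0,0.003,0],[0,-0.0001,0,0.003,0],[0,0.0001,0,0.003,0],[0,0.0004,0,0.003,0],[0,0.0006,0,0.003,0],[0,0.0009,0,0.003,0]]'
python3 -m pendant '[[0,0,0,0,0],[0,-0.010,0,0,0],[0,0,0,0,0]]'
python3 st.py
python3 - <<'E'
from fit import *
np.savez("im2",top=avg("top",4),scene=avg("scene",4))
E
python3 prof.py im2 | grep im2
```

```text
clock: 8.1
tcp_pos: [519.7, 15.1, 97.0]
eef_rot: [3.019, 1.569, -1.315]
contact_force: [-1.2, -2.6, 4.9]
grip_width: 0.003
clock: 8.9
tcp_pos: [510.7, 38.6, 98.5]
eef_rot: [-2.627, 1.57, -0.678]
contact_force: [-4.9, -1.0, 14.6]
grip_width: 0.01
clock: 9.2
tcp_pos: [511.2, 39.0, 107.3]
eef_rot: [-1.709, 1.569, 0.24]
contact_force: [-0.0, -0.0, 0.5]
grip_width: 0.001
t 9.2 tcp [511.2  39.  107.3] guide xy rel wheel [ 0.9 12.1] tip above wheel top 7.3 F [-0.  -0.   0.5] grip 0.000893687975965913
yaw err 0.15 to y=-12 in tool [  1.3   1.  -24.1] guide y in tool [-0.    -0.003  1.   ]
im2 top [(-76.0, -61.5), (-76.0, -61.75), (-76.0, -61.75)]
im2 scene [(-76.25, -60.5), (-76.25, -60.25), (-76.0, -60.5)]
```

```bash

python3 -m pendant '[[0,0,0,-0.012,0],[0,0,0,-0.012,0],[0,0.006,0,0,0],[0,0.003,0,0,0],[0,0.001,0,0,0],[0,0,0,0,0]]'
python3 -m pendant '[[0,-0.0009,0,0.003,0],[0,-0.0006,0,0.003,0],[0,-0.0004,0,0.003,0],[0,-0.0001,0,0.003,0],[0,0.0001,0,0.003,0],[0,0.0004,0,0.003,0],[0,0.0006,0,0.003,0],[0,0.0009,0,0.003,0]]'
python3 -m pendant '[[0,0,0,0,0],[0,-0.010,0,0,0],[0,0,0,0,0]]'
python3 - <<'E'
from fit import *
np.savez("im3",top=avg("top",4),scene=avg("scene",4))
E
python3 prof.py im3
```

```text
clock: 10.2
tcp_pos: [519.7, 15.1, 97.0]
eef_rot: [2.992, 1.569, -1.342]
contact_force: [-0.8, -2.5, 4.8]
grip_width: 0.005
clock: 11.0
tcp_pos: [510.7, 38.7, 98.4]
eef_rot: [-2.687, 1.57, -0.738]
contact_force: [-5.2, -0.7, 14.7]
grip_width: 0.009
clock: 11.3
tcp_pos: [511.2, 39.0, 107.3]
eef_rot: [-1.723, 1.569, 0.226]
contact_force: [1.0, -0.5, 0.7]
grip_width: 0.008
im3 top [(-67.0, -52.5), (-66.75, -52.5), (-67.0, -53.0)]
[[ 79  82  82  87  72  79  60  40  43  64  75  81  83]
 [109 132 117  95 101 106  59  48  61  90  89 112 116]
 [128 137 132  89  62  62  40  40  51  78  56  73  97]
 [133 135 121  88  42  24  28  38  33  25  33  47  83]]
im3 scene [(-67.25, -51.75), (-67.25, -51.75), (-67.25, -51.75)]
[[122 139 147 147 145 139 136 131 132 138 143 144 144]
 [129 135 142 146 142 128 118 117 125 136 145 145 144]
 [140 143 146 143 136 120 100 106 120 133 141 145 144]
 [149 145 136 131 126 109  91  87 109 130 138 146 144]]
```

```bash

python3 -m pendant '[[0,0,0,-0.012,0],[0,0,0,-0.012,0],[0,0.006,0,0,0],[0,0.003,0,0,0],[0,0.001,0,0,0],[0,0,0,0,0]]'
python3 -m pendant '[[0,-0.0009,0,0.003,0],[0,-0.0006,0,0.003,0],[0,-0.0004,0,0.003,0],[0,-0.0001,0,0.003,0],[0,0.0001,0,0.003,0],[0,0,0,0,0]]'
python3 -m pendant '[[0,-0.010,0,0,0],[0,0,0,0,0]]'
python3 - <<'E'
from fit import *
a=avg("top",8);b=avg("scene",8); np.savez("im4",top=a,scene=b)
m=np.hstack([cv2.resize(a[178:208,300:335],(400,343),interpolation=2),cv2.resize(b[195:225,315:350],(400,343),interpolation=2)])[:,:,::-1]
cv2.imwrite("pics/m4.png",np.clip(m*1.4,0,255).astype(np.uint8))
E
python3 prof.py im4
```

```text
clock: 12.3
tcp_pos: [519.7, 15.1, 97.0]
eef_rot: [3.011, 1.569, -1.322]
contact_force: [-0.7, -2.7, 4.3]
grip_width: 0.01
clock: 12.9
tcp_pos: [513.9, 30.2, 99.6]
eef_rot: [-3.039, 1.57, -1.09]
contact_force: [-3.0, -1.1, 10.4]
grip_width: 0.002
clock: 13.1
tcp_pos: [514.5, 30.6, 109.2]
eef_rot: [-1.676, 1.569, 0.273]
contact_force: [1.1, -0.0, 0.3]
grip_width: 0.005
im4 top [(-61.5, -47.0), (-61.5, -47.25), (-61.5, -47.25)]
[[ 81  81  81  91  74  73  68  39  42  64  76  81  82]
 [110 131 115  93  99 102  55  46  60  90  90 112 116]
 [128 137 131  89  62  62  39  40  51  78  55  72  97]
 [132 135 121  88  41  24  28  39  32  25  33  47  83]]
im4 scene [(-62.0, -46.75), (-62.0, -46.5), (-62.0, -46.0)]
[[120 125 124 129 140 140 137 133 132 138 143 143 144]
 [106 104 120 132 137 126 118 116 125 135 145 145 144]
 [115 126 137 137 133 119  99 105 120 133 141 145 144]
 [139 140 132 129 127 110  91  87 109 130 138 146 144]]
```

View pics/m4.png

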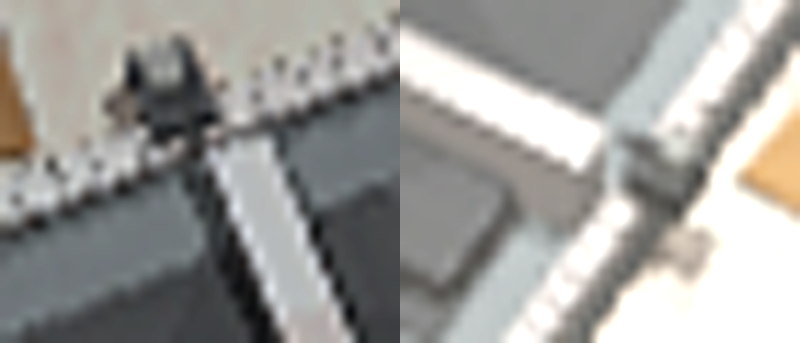

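Both views put the fence face at guide y of about -46.7. The pointer reads about -45.5 (top) and -46.9 (scene), so they're level within about 1 mm. I'll retreat, confirm the final view and hand in.

```bash
python3 -m pendant '[[0,-0.03,0,0,0],[0,-0.04,0,0,0],[0,-0.04,0,0,0],[0,0,0,0,0],[0,0,0,0,0]]'
python3 - <<'E'
from prof import *
a=avg("top",4);b=avg("scene",4); z=np.load("im0.npz")
for n,i in(("top",a),("scene",b)): print(n,fence(n,i,60,78),end=" ")
m=cv2.absdiff(b,z["scene"]).max(2)
for nm,(x,y,w,h) in dict(glue=(340,130,25,35),staples=(378,120,28,25),tape=(258,212,38,38),mug=(165,222,46,42),corner=(345,193,32,30),marker=(274,158,24,30),sample=(318,164,28,28)).items(): print(nm,m[y:y+h,x:x+w].mean().round(1),end=" ")
close_job()
E
```

```text
clock: 14.4
tcp_pos: [514.5, 30.1, 219.5]
eef_rot: [-2.062, 1.568, -0.113]
contact_force: [0.2, -0.5, -0.6]
grip_width: 0.003
top (np.float64(-61.75), np.float64(-47.25)) scene (np.float64(-62.0), np.float64(-46.25)) glue 3.6 staples 4.2 tape 3.7 mug 3.9 corner 3.8 marker 13.5 sample 19.6 the job is handed in; nothing more can be done
```

I rolled the wheel with the closed fingertips in four light strokes (about 5–15 N at each reading), lifted clear and handed the job in at about 15 s. The fence moved about 33 mm.

**Fence:** Its face measures guide y ≈ -46.7 mm in both views, using the centre of its 15 mm top.

**Pointer:** The two views disagree by about 1.5 mm: -45.5 mm in the top view and -46.9 mm in the scene view. The fence should therefore be level with it within about 1 mm, against the 3 mm allowed. The bed-corner fit behind these readings had residuals up to 2.5 mm, but the fence and pointer were compared side by side in the same images.

**Loose things:** Comparing the scene view before and after, the glue, staples, tape, mug and corner areas barely changed. The marker and sample areas did change. I put that down to the arm and its shadow over the guide, but didn't check it with a separate picture. The fingertip was only ever lowered over the wheel.

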